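# Clear the spring scale and check it with the hanging test weight

## Robot

A 6-joint arm with a two-finger parallel gripper is mounted at the origin on the work surface. World frame = base frame: x ahead of the robot, y to its left, z up, the work surface at z = 0. Lengths are in m, angles in rad, forces in N, time in s.
With the tool pointing down it reaches from about 0.425 to 0.95 m from the base axis. Payload 3.5 kg.
Tool frame: the origin (TCP) lies on the centre line of the jaws, within the pads' length; the fingertips stand 19 mm ahead of it and the grasp point (between the pads) is the TCP; z points along the fingers, y is the line along which they close (so a half turn about z gives the same grasp; the last joint's range is limited). The gripper opens to 85 mm and grips with 20 to 120 N. Pads are 22 mm wide; open, the fingers measure 114 mm over their backs; the gripper's body (76 mm by 85 mm) begins 54 mm behind the grasp point. The pads swing forward as they close: fully open they stand 13 mm farther back than shut.
Start: joints at [-1.267, 0.286, 1.577, -0, 1.279, -0.15], TCP at [0.296, -0.607, 0.25] pointing down, gripper open.
Joint ranges: [-2.77, 2.77], [-0.9, 2.22], [0.21, 2.48], [-1.53, 4.67], [0.24, 2.81], [-2.84, 2.84]. Speed limits (rad/s): [2.79, 2.79, 3.14, 3.14, 3.14, 3.14].

## Interface

Orientations are given as a unit quaternion [x, y, z, w].
In Python, from plant import ctrl, imaging gives the robot as it stands. The module is installed in compiled form; this text tells all that it offers.
- The arm moves only by the shell command python3 -m handwheel 'ROWS' [OPENING] [FORCE]. ROWS is JSON, one flat list of numbers, 6 for each row, row after row: the shift along the world's x, y, z in units of 150 mm (1.0 is 150 mm), then the turn, a rotation vector about the world's x, y, z in units of 90 degrees (1.0 is 90 degrees). In form: [tx, ty, tz, rx, ry, rz, tx, ty, tz, rx, ry, rz, ...]. A call has 1 to 5 rows; each row shifts and turns the commanded pose from where the row before left it; what a row does not reach is not made up. A row lasts 1/12 s, in which the tool goes at most 41.7 mm and 7.16 degrees, less where a joint would pass 70% of its speed; a pose out of reach is approached as far as the arm can. A call with a number of a shift or a turn outside -1 to 1 is refused whole. A call with a gripper value outside its range is refused whole. OPENING is the opening, from 0 (shut) to 1 (fully open), set as the call begins (- or left out, the last holds). The fingers move at their own pace and stop on an object; FORCE is the grip in N (left out, the last holds). Time passes only in rows, so rows that do not move let the fingers close. It gives the time, the measured TCP pose, the force, the opening and the grip force at its end, in the units of the state.
- ctrl.get_state(): the state, without advancing time (a new reading comes with each control period).
- imaging.read_camera(name): name is "scene" or "side" or "wrist"; returns (picture, depth): 384x512x3 uint8, blue, green, red; 384x512 float32, m along the optical axis (not along the pixel's ray), 0 where there is no reading.
- imaging.get_calibration(name): a dict with "fovy" (degrees; the focal length in pixels is half the picture's height over the tangent of half this angle, whatever the lens; pixels are square), "cx", "cy" (the principal point, pixels), "R" (3x3) and "t" (3): a world point X has camera coordinates R X + t. Camera axes: x right, y down, z forward; pixel columns grow to the right and rows downward; lengths in m; the calibration is good to about 2 mm. The wrist camera is an equidistant fisheye: a pixel r from the principal point sees the ray r / f radians off the axis. A picture is of the moment at which its call begins: read the wrist's pose just before it. get_calibration takes no time and is no camera call; for the wrist camera it gives the pose at the moment of the call.
- ctrl.sign_off(): hands the job in; it is judged then, once.
The state is a dict: "time": time; "qpos": joint angles; "dq": joint speeds; "joint_efforts": joint torques, N m; "eef_pos": TCP position; "tcp_rot": TCP orientation; "contact_force": force on the tool from outside, world axes, zero at the start; "wrist_torque": the same for the moment, N m; "opening": opening from 0.0 (shut) to 1.0 (fully open); "finger_force": force on a finger pad.
Only numpy, scipy, OpenCV 4.12 (cv2) and the standard library are available. Lean on these libraries where they do the work, as an engineer would, in place of code of your own. Each camera call takes 0.05 s, during which the arm holds its last target. There are 200 camera calls.

## Task

Take the brass mould insert off the pan of the spring scale and stand it upright on the cork mat. Then lift the steel test weight up and off its hook under the rail and set it down gently, upright, in the middle of the emptied pan, so that the pan alone carries it. Never push the pan down near its bottom stop, do not wrench the hook, and leave the jar, the bin and the wrench alone.

Things in the scene. Friction and masses are not known exactly. Their poses are not given: they have to be found in the camera images.
- insert: Brass bottle-mould insert, an upright block 40 (x) by 36 (y) by 62 mm (z), about 0.5 kg, with an upright groove open to its -x face; its two y faces are flat (grasp across 36 mm). Origin: centre of its underside, z up. It starts standing on the scale's pan.
- mat: Thin square cork mat, 130 by 130 by 4 mm, fixed on the granite. Origin: centre of its underside; its top is 4 mm higher.
- scale: Green spring scale, fixed: housing 130 by 130 mm, 70 mm high, dial on its -x face. Origin: centre of its underside.
- pan_top (a point): Centre of the upper face of the scale's round flat aluminium pan (diameter 110 mm, 5 mm thick, no rim). Its height is 110 mm when the pan is empty and it sinks straight down under load (about 0.4 N per mm).
- pan (a joint): How far the pan has sunk, in m: 0 empty, about 0.007 to 0.014 under the insert or the test weight alone, bottom stop at 0.024.
- rack: Hanging rail, a fixed open frame: two 22 mm square posts at y = +140 and -140 mm, joined at the top by a beam 40 mm wide (x), from 315 to 335 mm height. Origin on the table midway between the posts; y along the beam; the robot's side is -x. A J-shaped hook hangs from the beam (see hook).
- hook (a point): Middle of the hook's level bar, on its centre line, 215 mm high. A 7 mm rod drops from the beam at y = -45 mm (rack's frame), runs level 45 mm along +y and ends in a short upturned tip at y = 0, its top 14 mm above the bar's centre line. The weight's eye comes off by rising 14 to 22 mm, then moving along +y past the tip.
- weight: Steel test weight, about 0.47 kg (varies): cylinder 40 mm in diameter from 0 to 50 mm height, 10 mm stem to 102 mm, round eye on top (7 mm wire, inner diameter 33 mm, in the weight's x-z plane); 145 mm in all. Origin: centre of its underside, z up. It hangs with its underside about 80 mm above the table; hook and beam above it mean it is grasped by the cylinder with a tilted tool.
- eye (a point): Centre of the weight's eye, 121.5 mm above its underside.
- jar: Bystander: amber jar with black cap, 48 mm diameter, 65 mm high, standing. Origin: centre of its underside.
- bin: Bystander: open blue plastic bin 90 by 100 by 50 mm. Origin: centre of its underside.
- wrench: Bystander: a flat steel wrench lying on the granite, along its own x.

How it is judged:
On the way, in this order (a step that is already met when the one before it is completed fails the run):
1. the insert stands upright on the cork mat, its centre within 35 mm of the mat's centre, and is let go (horizontal distance between insert and mat below 0.035 m and angle between insert's own z axis and vertical below 0.1 rad and height (world z) of insert below 0.008 m and contact force between insert and mat above 1 N and contact force between insert and the fingers below 0.1 N), for 0.2 s.
2. the weight is off the hook and held by the fingers: its eye more than 50 mm from the middle of the hook's bar, its underside still above 50 mm height (distance between eye and hook above 0.05 m and height (world z) of weight above 0.05 m and contact force between weight and rack below 0.1 N and contact force between weight and the fingers above 1 N), for 0.2 s.
At the end, for the whole second after the job is handed in: The test weight stands upright (within 4 degrees) and at rest on the scale's pan, its centre within 15 mm of the pan's centre, let go, with the pan sunk under it; the insert still stands upright on the cork mat within 35 mm of its centre; the robot touches nothing (horizontal distance between weight and pan_top below 0.015 m and angle between weight's own z axis and vertical below 0.08 rad and z of weight in the frame of pan_top between -0.004 and 0.004 m and value of joint pan above 0.004 m and linear speed of weight below 0.02 m/s and contact force between weight and the arm below 0.1 N and contact force between weight and the fingers below 0.1 N and horizontal distance between insert and mat below 0.035 m and angle between insert's own z axis and vertical below 0.1 rad and height (world z) of insert below 0.008 m).
It fails at once if the pan is pushed or dropped on so that it sinks more than 19 mm (bottom stop at 24 mm) (value of joint pan above 0.019 m).
It fails at once if the weight is wrenched against the hook or rail with more than 25 N (contact force between weight and rack above 25 N).
It fails at once if the weight falls or is lowered so that its underside is below 50 mm height (height (world z) of weight below 0.05 m).
It fails at once if the insert is tipped more than 30 degrees (angle between insert's own z axis and vertical above 0.52 rad).
It fails at once if the jar, bin or wrench is moved more than 20 mm (distance of any of jar, bin, wrench from where it was at the start of the episode above 0.02 m).
It also fails if it takes over 64 s, if anything falls off the work surface, if the arm or the gripper's body presses on something with over 40 N, if the wrist force passes 120 N, or if a joint passes its speed limit or range.

## Working session

There is one attempt and no reset: what is moved stays moved. The work goes in short steps, Python scripts to look and compute and a shell command to move; the robot and the scene stay as the last step left them, time stands still between calls to the robot, and variables do not carry over. Pictures are saved under pics/ and viewed, at most 10 in all, crops included, and the job is handed in when it is done.

```bash
mkdir -p pics && cat > h.py <<'E'
import numpy as np, cv2
from plant import ctrl, imaging
def grab(n):
    c=imaging.get_calibration(n); p,d=imaging.read_camera(n); return p,d,c
def cloud(d,c):
    f=192/np.tan(np.radians(c["fovy"])/2)
    v,u=np.mgrid[0:384,0:512]
    P=np.stack([(u-c["cx"])/f*d,(v-c["cy"])/f*d,d],-1)
    R=np.array(c["R"]);t=np.array(c["t"])
    W=(P-t)@R
    W[d<=0]=np.nan
    return W
E
python3 - <<'E'
from h import *
for n in("scene","side"):
    p,d,c=grab(n); cv2.imwrite(f"pics/{n}0.png",p); np.savez(f"{n}0.npz",p=p,d=d,W=cloud(d,c))
    print(n,c)
print(ctrl.get_state())
E
```

```text
scene {'fovy': 56.93570330921256, 'cx': 254.4348309429141, 'cy': 185.06203327174873, 'R': array([[-0.27325146,  0.96181487, -0.01567756],
       [ 0.78849314,  0.21461573, -0.57638413],
       [-0.55101018, -0.16985945, -0.81702849]]), 't': array([ 0.17105442, -0.35066792,  1.29176251])}
side {'fovy': 46.98470986938416, 'cx': 255.91358320357918, 'cy': 193.45593332874776, 'R': array([[-0.82185439, -0.56954821,  0.01304574],
       [-0.34817918,  0.48403189, -0.80279785],
       [ 0.45091752, -0.6643252 , -0.59610856]]), 't': array([0.45605966, 0.31730088, 0.88410852])}
{'time': 0.1, 'qpos': array([-1.26701074e+00,  2.87105130e-01,  1.57808201e+00, -1.71674661e-05,
        1.27861079e+00, -1.49987193e-01]), 'dq': array([ 0.00040597, -0.00102653, -0.00387399, -0.00017249,  0.00093852,
       -0.00109377]), 'joint_efforts': array([ 5.11914695e-04, -4.07299054e+01, -2.93700349e+01, -1.33315043e-04,
        3.42665910e-03,  2.55534633e-07]), 'eef_pos': array([ 0.29574904, -0.60611764,  0.24903892]), 'tcp_rot': array([ 9.74370357e-01,  2.24947088e-01, -9.29015321e-05, -1.09875057e-03]), 'contact_force': array([ 0.36596399,  0.81358714, -0.20139811]), 'wrist_torque': array([-0.05082218, -0.00941682,  0.00940456]), 'finger_force': 0.0, 'opening': 1.0016175237784133}
```

View pics/scene0.png

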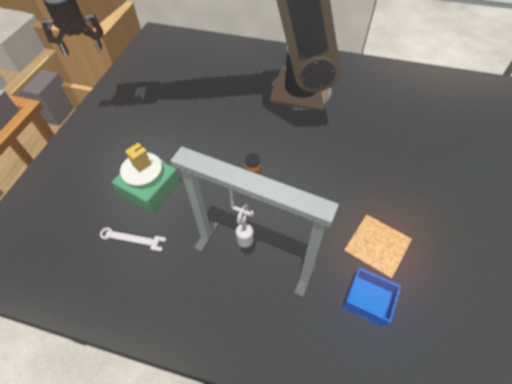

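View pics/side0.png

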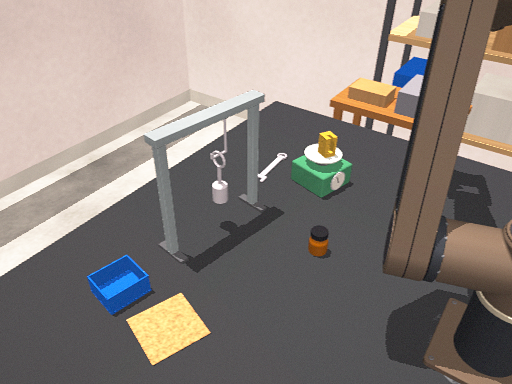

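The scene view has the insert on the pan at about (138,157), the scale at (147,180), rack beam (255,185), hanging weight (244,235), mat (378,245), bin (372,295), jar (252,162) and wrench (132,238). The side view shows the same objects: insert (327,145), weight (220,190), mat (168,327).

```bash
python3 - <<'E'
from h import *
D={n:np.load(n+"0.npz") for n in("scene","side")}
def rep(name,P):
    if len(P)<3: print(name,len(P));return
    r,a=None,None
    (cx,cy),(w,h),ang=cv2.minAreaRect(P[:,:2].astype(np.float32))
    print(name,len(P),"med",P.mean(0).round(3),"z",np.percentile(P[:,2],[2,50,98]).round(3),"rect",round(cx,4),round(cy,4),round(w,4),round(h,4),round(ang,1))
for n in D:
    p=D[n]["p"];W=D[n]["W"];hsv=cv2.cvtColor(p,cv2.COLOR_BGR2HSV);H,S,V=cv2.split(hsv)
    z=W[...,2]; ok=np.isfinite(z)&(W[...,0]>.2)&(W[...,0]<1.2)&(abs(W[...,1])<.75)&(z<.45)
    k=lambda m:W[m&ok]
    print(n)
    g=(H>50)&(H<90)&(S>120)
    rep("green top",k(g&(z>.055)&(z<.085)))
    y=(H>12)&(H<35)&(S>100)
    rep("insert",k(y&(z>.1)&(z<.24))); rep("insert top",k(y&(z>.155)&(z<.2)))
    rep("mat",k(y&(z<.02)&(z>-.01)&(W[...,1]>.1)))
    w=(S<60)&(V>150)
    rep("pan",k(w&(z>.085)&(z<.125)&(W[...,1]<-.15)))
    rep("beam top",k((S<90)&(z>.325)&(z<.345)))
    uv={"scene":(slice(205,250),slice(225,262)),"side":(slice(145,208),slice(205,235))}[n]
    mm=np.zeros_like(ok);mm[uv]=1
    for a,b in((.07,.105),(.105,.135),(.135,.18),(.18,.235),(.235,.3)): rep(f"wt {a}",k(mm&(z>a)&(z<b)))
    b=(H>105)&(H<130)&(S>150); rep("bin",k(b&(z<.07)))
    rep("jar",k((z>.02)&(z<.08)&(W[...,1]>-.25)&(W[...,1]<.15)&(W[...,0]<.62)&(W[...,0]>.35)))
    rep("wrench",k((V>120)&(S<60)&(z<.03)&(W[...,1]<-.1)&(W[...,0]>.5)))
    q=k((z>.12)&(z<.3)&(S<110)&(W[...,0]>.5)&(W[...,1]>-.3))
    rep("posts+",q)
E
python3 - <<'E'
import cv2
a=cv2.imread('pics/scene0.png')[140:265,160:350];b=cv2.imread('pics/side0.png')[85:265,140:290]
a=cv2.resize(a,None,fx=2.8,fy=2.8,interpolation=2);b=cv2.resize(b,None,fx=1.8,fy=1.8,interpolation=2)
h=max(a.shape[0],b.shape[0])
f=lambda i:cv2.copyMakeBorder(i,0,h-i.shape[0],0,0,0)
o=cv2.hconcat([f(a),f(b)]);s=min(1,800/o.shape[1]);cv2.imwrite('pics/c.png',cv2.resize(o,None,fx=s,fy=s))
E
```

```text
scene
green top 0
insert 373 med [ 0.55  -0.335  0.149] z [0.114 0.156 0.165] rect 0.5451 -0.3404 0.0379 0.041 57.8
insert top 193 med [ 0.547 -0.34   0.162] z [0.156 0.163 0.165] rect 0.5449 -0.3402 0.0379 0.0404 57.8
mat 2272 med [0.558 0.317 0.004] z [0.    0.004 0.007] rect 0.5552 0.3182 0.1327 0.1367 70.8
pan 773 med [ 0.564 -0.335  0.101] z [0.098 0.101 0.107] rect 0.5565 -0.3381 0.1031 0.1082 40.0
beam top 4352 med [ 0.611 -0.034  0.335] z [0.326 0.335 0.343] rect 0.4932 -0.2473 0.5172 0.8099 4.1
wt 0.07 68 med [ 0.689 -0.004  0.093] z [0.083 0.093 0.104] rect 0.6874 -0.008 0.0166 0.0384 5.7
wt 0.105 239 med [ 0.682 -0.007  0.126] z [0.106 0.13  0.134] rect 0.6765 -0.0088 0.0376 0.0373 15.4
wt 0.135 36 med [ 0.678 -0.008  0.157] z [0.137 0.157 0.178] rect 0.6781 -0.008 0.0031 0.0084 22.2
wt 0.18 205 med [ 0.677 -0.009  0.211] z [0.184 0.218 0.229] rect 0.6757 -0.0091 0.0386 0.0369 38.3
wt 0.235 0
bin 1569 med [0.718 0.308 0.015] z [0.001 0.005 0.051] rect 0.713 0.3065 0.0993 0.0888 78.8
jar 271 med [ 0.422 -0.063  0.053] z [0.024 0.062 0.068] rect 0.4162 -0.0649 0.0425 0.0444 
[... 887 characters left out ...]
 38.7
wt 0.105 212 med [0.667 0.003 0.123] z [0.106 0.127 0.134] rect 0.6711 -0.0027 0.0391 0.0346 44.9
wt 0.135 60 med [ 0.672 -0.003  0.158] z [0.135 0.159 0.179] rect 0.6735 -0.0044 0.0092 0.0132 31.4
wt 0.18 174 med [ 0.671 -0.004  0.211] z [0.183 0.217 0.231] rect 0.672 -0.0049 0.0385 0.0345 38.1
wt 0.235 2
bin 1845 med [0.709 0.312 0.027] z [0.002 0.027 0.052] rect 0.7314 0.2964 0.1222 0.1428 78.6
jar 432 med [ 0.409 -0.053  0.051] z [0.022 0.055 0.068] rect 0.4113 -0.0591 0.0453 0.0447 66.4
wrench 465 med [ 0.758 -0.288  0.007] z [-0.001  0.007  0.028] rect 0.7743 -0.4273 0.6314 0.4279 87.8
posts+ 2025 med [0.674 0.029 0.209] z [0.123 0.212 0.296] rect 0.6744 0.0165 0.3055 0.0432 83.2
```

View pics/c.png

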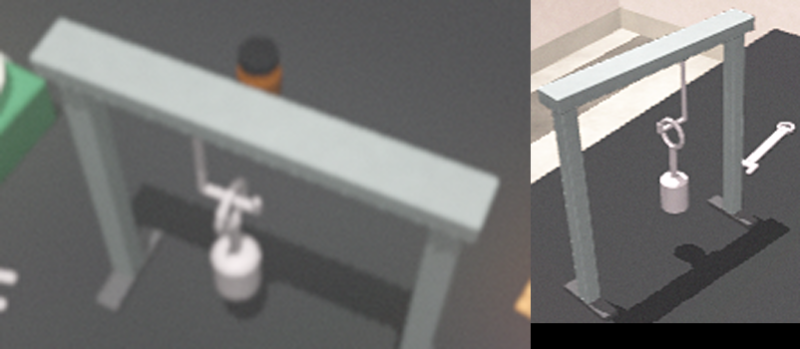

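The crop shows the eye on the level bar, just short of the upturned tip, with the beam directly overhead. I'll move above the insert and look with the wrist camera.

```bash
python3 -m handwheel '[0.16,0.17,0.06,0,0,0,0.16,0.17,0.06,0,0,0,0.16,0.17,0.06,0,0,0,0.16,0.17,0.06,0,0,0,0.16,0.17,0.06,0,0,0]' 1 && python3 -m handwheel '[0.16,0.17,0.06,0,0,0,0.16,0.17,0.06,0,0,0,0.16,0.17,0.06,0,0,0,0.16,0.17,0.06,0,0,0,0,0,0,0,0,0]' 
python3 - <<'E'
from h import *
p,d,c=grab("wrist"); cv2.imwrite("pics/w1.png",p); np.savez("w1.npz",p=p,d=d); import pickle; pickle.dump(c,open("w1.pkl","wb")); print(c)
D={n:np.load(n+"0.npz") for n in("scene","side")}
for n in D:
    p=D[n]["p"];W=D[n]["W"];x,y,z=W[...,0],W[...,1],W[...,2]
    m=(z>.328)&(z<.342)&(x>.5)&(x<.9)&(abs(y)<.2)
    print(n,"beam",m.sum(),cv2.minAreaRect(W[m][:,:2].astype(np.float32)))
E
```

```text
time: 0.52
eef_pos: [0.4166, -0.4777, 0.295]
tcp_rot: [0.974, 0.225, -0.0, -0.001]
contact_force: [-0.1, -0.4, 0.7]
opening: 0.998
finger_force: 0.0
time: 0.93
eef_pos: [0.5158, -0.3729, 0.3334]
tcp_rot: [0.974, 0.228, 0.002, 0.0]
contact_force: [-0.7, 0.1, -0.1]
opening: 0.996
finger_force: 0.0
{'fovy': 65.70646984690485, 'cx': 251.71691349954045, 'cy': 192.41768940628796, 'R': array([[ 0.44345355, -0.89629564,  0.00175504],
       [-0.85719795, -0.42353582,  0.29296602],
       [-0.26184084, -0.13142124, -0.95612124]]), 't': array([-0.56352164,  0.22204504,  0.5430967 ])}
scene beam 3456 ((0.6780998110771179, 0.01217108964920044), (0.3193730413913727, 0.04274678975343704), 80.89519500732422)
side beam 1560 ((0.6769493222236633, 0.016147226095199585), (0.3240646421909332, 0.04482598230242729), 80.94913482666016)
```

View pics/w1.png

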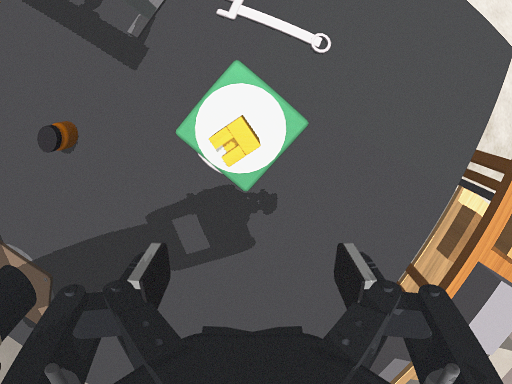

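Wrist view: insert on the pan at about (235,141) with its groove facing lower-left at (222,152), the pan circle at (240,128), the jar at (55,136), and the wrench at the top.

```bash
cat >> h.py <<'E'
def ray(c,uv):
    f=192/np.tan(np.radians(c["fovy"])/2)
    uv=np.atleast_2d(np.asarray(uv,float)); q=uv-[c["cx"],c["cy"]]; r=np.linalg.norm(q,axis=1)+1e-9; th=r/f
    k=np.c_[q/r[:,None]*np.sin(th)[:,None],np.cos(th)]
    R=np.array(c["R"]); return -R.T@np.array(c["t"]), k@R
def onz(c,uv,z):
    o,k=ray(c,uv); return o+k*((z-o[2])/k[:,2])[:,None]
def wcloud(d,c):
    v,u=np.mgrid[0:384,0:512]; o,k=ray(c,np.c_[u.ravel(),v.ravel()]); zc=k@np.array(c["R"])[2]
    W=o+k*(d.ravel()/zc)[:,None]; W[d.ravel()<=0]=np.nan; return W.reshape(384,512,3)
E
python3 - <<'E'
from h import *; import pickle
c=pickle.load(open("w1.pkl","rb"));N=np.load("w1.npz");p,d=N["p"],N["d"]
W=wcloud(d,c);H,S,V=cv2.split(cv2.cvtColor(p,cv2.COLOR_BGR2HSV));z=W[...,2]
mm=np.zeros(z.shape,bool);mm[55:195,170:315]=1
y=mm&(H>12)&(H<35)&(S>100)
t=y&(z>.155)&(z<.175); g=mm&(H>50)&(H<90)&(S>100)&(z>.06)
pn=mm&(z>.09)&(z<.115)
for n,m in(("top",t),("green",g),("pan",pn)):
    P=W[m]; print(n,len(P),np.median(P[:,2]).round(4),cv2.minAreaRect(P[:,:2].astype(np.float32)))
P=W[pn][:,:2].astype(np.float32);h=cv2.convexHull(P);print("circ",cv2.minEnclosingCircle(h),cv2.fitEllipse(h))
print("groove dir",onz(c,[[222,152],[235,141]],.163))
E
```

```text
top 1211 0.1608 ((0.5414721965789795, -0.34099599719047546), (0.035752274096012115, 0.039919476956129074), 60.04883575439453)
green 2722 0.0675 ((0.5501952171325684, -0.3405649960041046), (0.12883150577545166, 0.1290566325187683), 74.96983337402344)
pan 5068 0.0988 ((0.5505794286727905, -0.3403621315956116), (0.10930626839399338, 0.10779112577438354), 67.86754608154297)
circ ((0.5503668785095215, -0.34037256240844727), 0.055187106132507324) ((0.5504397749900818, -0.34027940034866333), (0.10887011885643005, 0.1096520945429802), 146.40757751464844)
groove dir [[ 0.52703382 -0.33463418  0.163     ]
 [ 0.54265645 -0.34151976  0.163     ]]
```

```bash
python3 -m handwheel '[0.02,0.02,0,0,0,-0.07,0.02,0.02,0,0,0,-0.07,0.02,0.02,0,0,0,-0.07,0.02,0.03,0,0,0,-0.07,0.03,0.03,0,0,0,-0.07]' && python3 -m handwheel '[0.03,0.04,0,0,0,-0.07,0.03,0.04,0,0,0,-0.07,0.02,0.03,0,0,0,-0.07,0,0,-0.1,0,0,-0.066,0,0,-0.2,0,0,0]' && python3 -m handwheel '[0,0,-0.2,0,0,0,0,0,-0.2,0,0,0,0,0,-0.2,0,0,0,0,0,0,0,0,0,0,0,0,0,0,0]'
python3 -c "
from h import *; from scipy.spatial.transform import Rotation as R
s=ctrl.get_state();print(s['eef_pos'],R.from_quat(s['tcp_rot']).as_matrix().round(3))"
```

```text
time: 1.4
eef_pos: [0.5273, -0.36, 0.33]
tcp_rot: [0.999, -0.052, -0.001, -0.0]
contact_force: [-0.2, -0.1, 0.9]
opening: 1.003
finger_force: 0.0
time: 1.82
eef_pos: [0.5412, -0.3448, 0.2901]
tcp_rot: [0.965, -0.264, 0.004, 0.002]
contact_force: [1.1, 0.9, 0.3]
opening: 1.001
finger_force: 0.0
time: 2.23
eef_pos: [0.5385, -0.3425, 0.1935]
tcp_rot: [0.965, -0.262, -0.003, -0.001]
contact_force: [-0.0, 0.9, 1.1]
opening: 0.998
finger_force: 0.0
[ 0.5385435  -0.34253645  0.19345866] [[ 0.862 -0.506 -0.005]
 [-0.506 -0.862  0.004]
 [-0.006 -0.001 -1.   ]]
```

```bash
python3 -m handwheel '[0.02,0.01,-0.1,0,0,0,0,0,-0.1,0,0,0,0,0,-0.1,0,0,0,0,0,-0.06,0,0,0,0,0,0,0,0,0]' && python3 -m handwheel '[0,0,0,0,0,0,0,0,0,0,0,0,0,0,0,0,0,0,0,0,0,0,0,0,0,0,0,0,0,0]' 0 40 && python3 -m handwheel '[0,0,0,0,0,0,0,0,0,0,0,0,0,0,0,0,0,0]'
```

```text
time: 2.65
eef_pos: [0.5431, -0.3409, 0.1411]
tcp_rot: [0.965, -0.262, -0.001, -0.0]
contact_force: [-1.3, -0.0, -0.2]
opening: 1.001
finger_force: 0.0
time: 3.07
eef_pos: [0.5439, -0.3416, 0.1434]
tcp_rot: [0.965, -0.262, 0.001, 0.001]
contact_force: [0.9, -0.7, 0.3]
opening: 0.413
finger_force: 47.0
time: 3.32
eef_pos: [0.5439, -0.3416, 0.1429]
tcp_rot: [0.965, -0.262, 0.001, 0.0]
contact_force: [2.4, -1.7, -0.1]
opening: 0.418
finger_force: 47.0
```

```bash
python3 -m handwheel '[0,0,0.06,0,0,0,0,0,0.12,0,0,0,0,0,0.16,0,0,0,0,0,0.2,0,0,0,-0.1,0,0.16,0,0,0]' && python3 -c "
from h import *
s=ctrl.get_state();print(s['qpos'].round(2))"
```

```text
time: 3.73
eef_pos: [0.529, -0.3403, 0.2477]
tcp_rot: [0.965, -0.261, -0.001, -0.001]
contact_force: [0.5, -0.2, -3.3]
opening: 0.41
finger_force: 46.6
[-0.73  0.19  1.7   0.    1.26  1.37]
```

```bash
python3 -m handwheel '[-0.06,0.2,0,0,0,0.03,-0.06,0.25,0,0,0,0.04,-0.06,0.25,0,0,0,0.04,-0.06,0.25,0,0,0,0.04,-0.06,0.25,0,0,0,0.04]' && python3 -m handwheel '[0,0.25,0,0,0,0.04,0,0.25,0,0,0,0.04,0,0.25,0,0,0,0.04,0,0.25,0,0,0,0.04,0,0.25,0,0,0,0.04]' && python3 -m handwheel '[0,0.25,0,0,0,0.04,0,0.25,0,0,0,0.04,0.05,0.25,0,0,0,0.04,0.09,0.25,0,0,0,0.04,0.09,0.25,0,0,0,0.04]' && python3 -m handwheel '[0.09,0.25,0,0,0,0.04,0.09,0.25,0,0,0,0.04,0.07,0.15,-0.05,0,0,0.04,0,0,-0.1,0,0,0,0,0,0,0,0,0]'
python3 - <<'E'
from h import *
p,d,c=grab("side"); cv2.imwrite("pics/s2.png",p); W=cloud(d,c);H,S,V=cv2.split(cv2.cvtColor(p,cv2.COLOR_BGR2HSV))
m=(H>12)&(H<35)&(S>100)&(W[...,1]>.1)&(W[...,2]>.1)&(W[...,2]<.3)
print(W[m].mean(0),np.percentile(W[m],[1,99],axis=0),ctrl.get_state()['eef_pos'])
E
```

```text
time: 4.15
eef_pos: [0.4814, -0.1589, 0.2459]
tcp_rot: [0.993, -0.114, -0.002, -0.001]
contact_force: [0.7, 0.0, -3.6]
opening: 0.419
finger_force: 46.5
time: 4.57
eef_pos: [0.4816, 0.0283, 0.2463]
tcp_rot: [0.999, 0.043, -0.002, -0.0]
contact_force: [1.0, 1.4, -3.6]
opening: 0.413
finger_force: 46.5
time: 4.98
eef_pos: [0.5163, 0.2157, 0.2462]
tcp_rot: [0.98, 0.199, -0.002, 0.0]
contact_force: [1.2, -0.0, -2.8]
opening: 0.413
finger_force: 46.5
time: 5.4
eef_pos: [0.5527, 0.3119, 0.2197]
tcp_rot: [0.957, 0.29, -0.005, 0.0]
contact_force: [-2.0, -0.2, -5.5]
opening: 0.416
finger_force: 46.5
[0.53832892 0.31504241 0.21131369] [[0.52490024 0.28861359 0.17910376]
 [0.55718501 0.33890264 0.25646466]] [0.5528602  0.31103666 0.22082561]
```

View pics/s2.png

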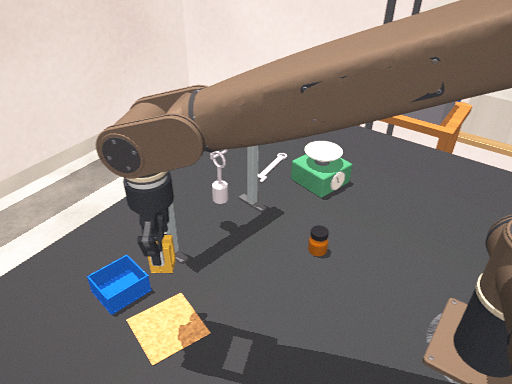

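The side view shows the insert held upright over the mat (160,255), and the pan empty at (322,153). I'll lower it now.

```bash
python3 -m handwheel '[0.02,0.05,-0.2,0,0,0,0,0,-0.25,0,0,0,0,0,-0.25,0,0,0,0,0,-0.25,0,0,0,0,0,-0.13,0,0,0]' && python3 -m handwheel '[0,0,-0.03,0,0,0,0,0,0,0,0,0,0,0,0,0,0,0]'
```

```text
time: 5.87
eef_pos: [0.555, 0.3164, 0.0579]
tcp_rot: [0.958, 0.288, -0.005, 0.0]
contact_force: [-1.6, -0.4, -4.7]
opening: 0.417
finger_force: 46.4
time: 6.12
eef_pos: [0.5596, 0.3187, 0.0603]
tcp_rot: [0.958, 0.288, 0.001, -0.0]
contact_force: [0.8, 0.3, -2.8]
opening: 0.419
finger_force: 46.5
```

```bash
for i in 1; do python3 -m handwheel '[0,0,-0.03,0,0,0,0,0,-0.02,0,0,0,0,0,0,0,0,0]'; done; python3 -m handwheel '[0,0,-0.02,0,0,0,0,0,0,0,0,0,0,0,0,0,0,0]'
```

```text
time: 6.37
eef_pos: [0.559, 0.319, 0.052]
tcp_rot: [0.957, 0.289, 0.001, -0.0]
contact_force: [-1.2, -0.5, -4.3]
opening: 0.417
finger_force: 46.6
time: 6.62
eef_pos: [0.5583, 0.3189, 0.0478]
tcp_rot: [0.957, 0.289, -0.0, 0.0]
contact_force: [-0.6, -0.5, -4.2]
opening: 0.417
finger_force: 46.6
```

```bash
python3 -m handwheel '[0,0,-0.015,0,0,0,0,0,0,0,0,0,0,0,0,0,0,0]'; python3 -m handwheel '[0,0,-0.01,0,0,0,0,0,0,0,0,0,0,0,0,0,0,0]'
```

```text
time: 6.87
eef_pos: [0.5589, 0.3191, 0.0469]
tcp_rot: [0.957, 0.289, 0.0, -0.0]
contact_force: [-2.6, -1.3, 4.3]
opening: 0.417
finger_force: 47.3
time: 7.12
eef_pos: [0.559, 0.3191, 0.0469]
tcp_rot: [0.957, 0.289, 0.0, 0.0]
contact_force: [-6.0, -2.5, 10.4]
opening: 0.417
finger_force: 48.3
```

```bash
python3 -m handwheel '[0,0,0,0,0,0,0,0,0,0,0,0,0,0,0,0,0,0,0,0,0,0,0,0,0,0,0,0,0,0]' 1 && python3 -m handwheel '[0,0,0.08,0,0,0,0,0,0.2,0,0,0,0,0,0.25,0,0,0,0,0,0.25,0,0,0,0,0,0.25,0,0,0]'
python3 - <<'E'
from h import *; from scipy.spatial.transform import Rotation as Ro
s=ctrl.get_state(); c=imaging.get_calibration("wrist"); T=Ro.from_quat(s['tcp_rot']).as_matrix()
C=-np.array(c["R"]).T@c["t"]; print("cam in tool",T.T@(C-s['eef_pos']),"axis",T.T@c["R"][2],s['qpos'].round(3),s['contact_force'])
p,d,c=grab("side"); W=cloud(d,c);H,S,V=cv2.split(cv2.cvtColor(p,cv2.COLOR_BGR2HSV))
m=(H>12)&(H<35)&(S>100)&(W[...,1]>.2)&(W[...,2]>.055)&(W[...,2]<.09)&(W[...,0]>.45);print(m.sum(),cv2.minAreaRect(W[m][:,:2].astype(np.float32)),np.median(W[m][:,2]))
p,d,c=grab("scene"); W=cloud(d,c);H,S,V=cv2.split(cv2.cvtColor(p,cv2.COLOR_BGR2HSV))
m=(S<70)&(V>140)&(W[...,2]>.09)&(W[...,2]<.125)&(W[...,1]<-.2)&(W[...,0]>.4)&(W[...,0]<.7)
print("pan",m.sum(),cv2.fitEllipse(cv2.convexHull(W[m][:,:2].astype(np.float32))),np.median(W[m][:,2]))
E
```

```text
time: 7.53
eef_pos: [0.5585, 0.3188, 0.0438]
tcp_rot: [0.957, 0.289, 0.0, -0.0]
contact_force: [0.6, 0.2, -0.5]
opening: 1.001
finger_force: 0.0
time: 7.95
eef_pos: [0.5582, 0.3188, 0.2009]
tcp_rot: [0.957, 0.289, 0.0, -0.0]
contact_force: [0.6, 0.8, 0.3]
opening: 0.999
finger_force: 0.0
cam in tool [ 7.48920628e-02 -5.99522776e-05 -1.21478619e-01] axis [-2.96442202e-01 -2.69868889e-04  9.55050757e-01] [0.361 0.259 1.703 0.    1.179 1.346] [0.55810935 0.79060944 0.27025056]
372 ((0.5572466850280762, 0.32089823484420776), (0.040010325610637665, 0.039305180311203), 34.43082809448242) 0.06629977832918724
pan 1055 ((0.5530645847320557, -0.340755432844162), (0.10822995007038116, 0.11173006892204285), 141.75315856933594) 0.11023206596987613
```

```bash
L(){ python3 -c "
from h import *
s=ctrl.get_state();open('log.txt','a').write(repr([list(map(float,s['qpos'])),list(map(float,s['eef_pos'])),list(map(float,s['tcp_rot']))])+'\n')"; }; L
python3 -m handwheel '[0,-0.1,0,0.026,-0.07,0,0,-0.1,0,0.026,-0.07,0,0,-0.1,0,0.026,-0.07,0,0,0,0,0,0,0,0,0,0,0,0,0]' ; L
python3 -m handwheel '[0,-0.2,0,0,0,-0.06,0,-0.2,0,0,0,-0.06,0,-0.2,0,0,0,-0.06,0,0,0,0,0,0,0,0,0,0,0,0]' ; L
cat > ik.py <<'E'
import numpy as np, json
from scipy.spatial.transform import Rotation as Ro
from scipy.optimize import least_squares
lo=np.array([-2.77,-.9,.21,-1.53,.24,-2.84]);hi=np.array([2.77,2.22,2.48,4.67,2.81,2.84])
def fk(q,P):
    a,b,d,z0,L,c6=P
    A=Ro.from_euler('z',q[0]);B=A*Ro.from_euler('y',q[1]);C=B*Ro.from_euler('y',q[2]);D=C*Ro.from_euler('z',q[3])*Ro.from_euler('y',q[4])
    p=np.array([0,0,z0])+A.apply([0,d,0])+B.apply([0,0,a])+C.apply([0,0,b])+D.apply([0,0,L])
    return p,D*Ro.from_euler('z',q[5]+c6)
def err(q,P,p,R):
    x,r=fk(q,P); return np.r_[x-p,.3*(R.inv()*r).as_rotvec()]
def fit():
    S=[json.loads(l) for l in open('log.txt')]
    best=None
    for c in(np.pi/2,-np.pi/2,0,np.pi):
        f=least_squares(lambda P:np.concatenate([err(q,P,np.array(p),Ro.from_quat(r)) for q,p,r in S]),[.54,.54,.1,.18,.3,c])
        if best is None or f.cost<best.cost:best=f
    return best
def toolR(az,tilt,flip=0):
    # tool z pointing horizontally toward azimuth az, tilt from straight down; tool y horizontal
    z=np.array([np.sin(tilt)*np.cos(az),np.sin(tilt)*np.sin(az),-np.cos(tilt)])
    y=np.array([np.sin(az),-np.cos(az),0])*(-1 if flip else 1)
    return Ro.from_matrix(np.c_[np.cross(y,z),y,z])
def ik(P,p,R,q0):
    f=least_squares(err,np.clip(q0,lo+.01,hi-.01),bounds=(lo,hi),args=(P,p,R)); return f.x,f.cost
E
cat log.txt; python3 - <<'E'
from ik import *
f=fit();P=f.x;print(P.round(4),f.cost);np.save("P.npy",P)
rng=np.random.default_rng(0)
for az in(-60,-30,-9,10,30,45,60,80):
  for t in(45,52):
    for fl in(0,1):
      sol=[]
      for k in range(12):
        q0=np.array([-.15,.2,2.2,rng.uniform(-1.5,4.6),rng.uniform(.3,2),rng.uniform(-2.5,2.5)])
        q,c=ik(P,np.array([.6745,-.0065,.112]),toolR(np.radians(az),np.radians(t),fl),q0)
        if c<1e-7 and not any(np.allclose(q,s,atol=.05) for s in sol): sol.append(q)
      for q in sol: print(az,t,fl,q.round(2))
E
```

```text
time: 8.47
eef_pos: [0.5568, 0.2729, 0.1977]
tcp_rot: [0.943, 0.284, 0.173, -0.011]
contact_force: [0.1, -0.7, 0.2]
opening: 1.005
finger_force: 0.0
time: 8.88
eef_pos: [0.5602, 0.1837, 0.2003]
tcp_rot: [0.973, 0.148, 0.175, 0.014]
contact_force: [0.1, 0.0, 0.4]
opening: 0.999
finger_force: 0.0
[[0.36142188588812246, 0.2531168490567236, 1.6943712079882578, 5.969842388109952e-05, 1.1769696320528216, 1.3462764868118433], [0.5626569182725562, 0.32058198329730836, 0.20917072166147552], [0.9573582254233174, 0.28877643167876543, 0.008545421895645987, -0.0006135844043576516]]
[[0.2829498259597238, 0.05921593450438651, 1.9632848460620078, 0.03559009983803852, 0.7713262190490322, 1.2480097036550952], [0.5567820743452752, 0.2729121036736337, 0.1976715842677052], [0.9430506682603139, 0.2837694755548765, 0.17323350304843432, -0.010976122204758847]]
[[0.15632568890818624, -0.010047678284799978, 2.0296700054492844, -0.04122898130482342, 0.7696376962057981, 1.4494821792694], [0.5601644016137451, 0.18374698484386526, 0.20027548710072757], [0.9731756385014373, 0.14814836470689996, 0.1754850562220988,
[... 453 characters left out ...]
.36  2.66]
30 45 0 [-0.35  0.25  2.04  1.17  0.63 -0.21]
30 52 0 [-0.38  0.26  2.08  1.41  0.68 -0.45]
30 52 1 [-0.38  0.26  2.08  1.41  0.68  2.69]
45 45 0 [-0.39  0.31  1.97  1.06  0.84 -0.34]
45 45 1 [-0.39  0.31  1.97  1.06  0.84  2.8 ]
45 52 0 [-0.42  0.32  2.    1.23  0.89 -0.5 ]
45 52 1 [-0.42  0.32  2.    1.23  0.89  2.64]
60 45 0 [-0.41  0.38  1.87  0.95  1.04 -0.46]
60 45 1 [-0.41  0.38  1.87  0.95  1.04  2.69]
60 52 0 [-0.44  0.4   1.89  1.08  1.1  -0.57]
60 52 1 [-0.44  0.4   1.89  1.08  1.1   2.57]
80 45 0 [-0.4   0.48  1.73  0.8   1.27 -0.61]
80 45 1 [-0.4   0.48  1.73  0.8   1.27  2.53]
80 52 0 [-0.43  0.51  1.73  0.9   1.34 -0.68]
80 52 1 [-0.43  0.51  1.73  0.9   1.34  2.47]
```

```bash
cat >> ik.py <<'E'
P0=[.4458,.5636,.1009,.2122,.2273,np.pi/2]
def state():
    from plant import ctrl
    s=ctrl.get_state(); return s['qpos'],s['eef_pos'],Ro.from_quat(s['tcp_rot'])
def plan(q,p,R,pt,Rt,N,verbose=1):
    w=(Rt*R.inv()).as_rotvec(); tr=[q]
    for i in range(1,N+1):
        qq,c=ik(P0,p+(pt-p)*i/N,Ro.from_rotvec(w*i/N)*R,tr[-1]); tr.append(qq)
        if c>1e-6: print("IK bad",i,c,qq.round(2))
    tr=np.array(tr)
    print("per row t",((pt-p)/N/.15).round(3),"r",(w/N/(np.pi/2)).round(4),"total",((pt-p)/.15).round(3),(w/np.pi*2).round(3),"rotdeg/row",np.degrees(np.linalg.norm(w)/N).round(2))
    print("end q",tr[-1].round(2),"max dq rad/s",(abs(np.diff(tr,axis=0)).max(0)*12).round(2),"min q5",tr[:,4].min().round(2))
    return tr[-1]
E
python3 - <<'E'
from ik import *
q,p,R=state(); W=np.array([.6745,-.0065,.112])
for az in(25,32,40):
    Rt=toolR(np.radians(az),np.radians(58)); u=np.array([np.cos(np.radians(az)),np.sin(np.radians(az)),0])
    print(az); q1=plan(q,p,R,W-.10*u,Rt,12); q2=plan(q1,W-.10*u,Rt,W,Rt,4); q3=plan(q2,W,Rt,W+np.array([.0095,.059,.019]),Rt,3)
    azp=az-34
    pan=np.array([.5510,-.3403,.16]);qp=plan(q3,W+np.array([.0095,.059,.019])-.0*u,Rt,pan,toolR(np.radians(azp),np.radians(58)),12)
    plan(qp,pan,toolR(np.radians(azp),np.radians(58)),pan+[0,0,-.03],toolR(np.radians(azp),np.radians(58)),2)
E
```

```text
25
per row t [ 0.013 -0.129 -0.049] r [ 0.0163 -0.0317  0.0089] total [ 0.158 -1.55  -0.589] [ 0.196 -0.38   0.107] rotdeg/row 3.31
end q [-0.55  0.1   2.32  1.58  0.78 -0.68] max dq rad/s [0.75 0.58 0.57 2.53 0.96 3.04] min q5 0.46
per row t [0.151 0.07  0.   ] r [0. 0. 0.] total [0.604 0.282 0.   ] [0. 0. 0.] rotdeg/row 0.0
end q [-0.37  0.25  2.13  1.67  0.67 -0.64] max dq rad/s [0.57 0.46 0.58 0.37 0.38 0.15] min q5 0.67
per row t [0.021 0.131 0.042] r [0. 0. 0.] total [0.063 0.393 0.127] [0. 0. 0.] rotdeg/row 0.0
end q [-0.26  0.22  2.13  1.72  0.58 -0.59] max dq rad/s [0.48 0.14 0.06 0.19 0.36 0.21] min q5 0.58
per row t [-0.074 -0.218  0.016] r [ 0.      0.     -0.0315] total [-0.887 -2.619  0.193] [ 0.     0.    -0.378] rotdeg/row 2.83
end q [-0.92  0.1   2.2   1.59  0.63 -0.5 ] max dq rad/s [0.71 0.35 0.36 0.17 0.08 0.14] min q5 0.58
per row t [ 0.   0.  -0.1] r [0. 0. 0.] total [ 0.   0.  -0.2] [0. 0. 0.] rotdeg/row 0.0
end q [-0.92  0.16  2.21  1.68  0.63 -0.61] max dq rad/s [0.   0.35 0.05 0.54 0.03 0.67] min q5 0.63
32
per row t [ 0.016 -0.135 -0.049] r [ 0.0183 -0.0307 
[... 1333 characters left out ...]
32  2.05  1.43  0.89 -0.62] max dq rad/s [0.59 0.31 0.42 0.33 0.38 0.2 ] min q5 0.89
per row t [0.021 0.131 0.042] r [0. 0. 0.] total [0.063 0.393 0.127] [0. 0. 0.] rotdeg/row 0.0
end q [-0.32  0.28  2.05  1.47  0.81 -0.56] max dq rad/s [0.44 0.16 0.03 0.16 0.3  0.25] min q5 0.81
per row t [-0.074 -0.218  0.016] r [-0.     -0.     -0.0315] total [-0.887 -2.619  0.193] [-0.    -0.    -0.378] rotdeg/row 2.83
end q [-0.99  0.17  2.12  1.39  0.87 -0.51] max dq rad/s [0.71 0.34 0.37 0.11 0.09 0.12] min q5 0.81
per row t [ 0.   0.  -0.1] r [0. 0. 0.] total [ 0.   0.  -0.2] [0. 0. 0.] rotdeg/row 0.0
end q [-0.99  0.22  2.13  1.44  0.86 -0.59] max dq rad/s [0.   0.33 0.05 0.31 0.06 0.48] min q5 0.86
```

```bash
for k in 1 2 3 4; do :; done
python3 -m handwheel '[0.008,-0.068,-0.02,0.009,-0.0155,0.0075,0.008,-0.068,-0.02,0.009,-0.0155,0.0075,0.008,-0.068,-0.02,0.009,-0.0155,0.0075,0.008,-0.068,-0.02,0.009,-0.0155,0.0075,0.008,-0.068,-0.02,0.009,-0.0155,0.0075]' >/dev/null
python3 -m handwheel '[0.008,-0.068,-0.02,0.009,-0.0155,0.0075,0.008,-0.068,-0.02,0.009,-0.0155,0.0075,0.008,-0.068,-0.02,0.009,-0.0155,0.0075,0.008,-0.068,-0.02,0.009,-0.0155,0.0075,0.008,-0.068,-0.02,0.009,-0.0155,0.0075]' >/dev/null
python3 -m handwheel '[0.008,-0.068,-0.02,0.009,-0.0155,0.0075,0.008,-0.068,-0.02,0.009,-0.0155,0.0075,0.008,-0.068,-0.02,0.009,-0.0155,0.0075,0.008,-0.068,-0.02,0.009,-0.0155,0.0075,0.008,-0.068,-0.02,0.009,-0.0155,0.0075]'
python3 -m handwheel '[0.008,-0.068,-0.02,0.009,-0.0155,0.0075,0.008,-0.068,-0.02,0.009,-0.0155,0.0075,0.008,-0.068,-0.02,0.009,-0.0155,0.0075,0.008,-0.068,-0.02,0.009,-0.0155,0.0075,0.008,-0.068,-0.02,0.009,-0.0155,0.0075]' >/dev/null
python3 -m handwheel '[0.008,-0.068,-0.02,0.009,-0.0155,0.0075,0.008,-0.068,-0.02,0.009,-0.0155,0.0075,0.008,-0.068,-0.02,0.009,-0.0155,0.0075,0.008,-0.068,-0.02,0.009,-0.0155,0.0075,0,0,0,0,0,0]'
python3 - <<'E'
from h import *; from ik import *
q,p,R=state(); print(q.round(2),p.round(4))
for a in("az","tilt"):pass
az=np.radians(32);W=np.array([.6745,-.0065,.112]);u=np.array([np.cos(az),np.sin(az),0])
plan(q,p,R,W-.1*u,toolR(az,np.radians(58)),3)
p_,d,c=grab("wrist"); cv2.imwrite("pics/w3.png",p_); np.savez("w3.npz",p=p_,d=d,W=wcloud(d,c))
E
```

```text
time: 10.13
eef_pos: [0.5782, 0.0312, 0.1548]
tcp_rot: [0.904, 0.211, 0.365, -0.078]
contact_force: [0.3, 0.1, 0.4]
opening: 0.995
finger_force: 0.0
time: 10.97
eef_pos: [0.5888, -0.0625, 0.1263]
tcp_rot: [0.841, 0.24, 0.468, -0.13]
contact_force: [0.3, -0.9, -0.4]
opening: 0.997
finger_force: 0.0
[-0.6   0.14  2.24  1.43  0.9  -0.65] [ 0.5888 -0.0625  0.1263]
per row t [ 0.002  0.007 -0.032] r [0.0009 0.001  0.0011] total [ 0.006  0.02  -0.096] [0.003 0.003 0.003] rotdeg/row 0.16
end q [-0.59  0.16  2.26  1.45  0.89 -0.68] max dq rad/s [0.09 0.13 0.2  0.08 0.05 0.13] min q5 0.89
```

View pics/w3.png

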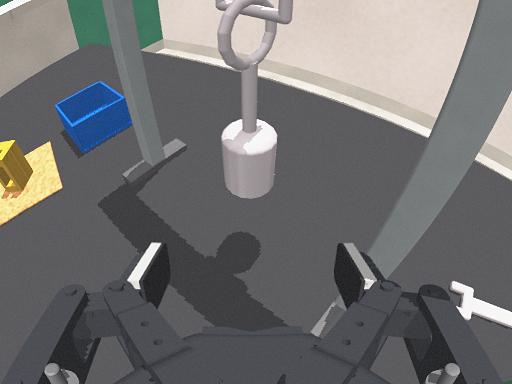

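The wrist view shows the weight dead ahead (249,160) between the open fingers, its eye on the hook at (250,30). I'll refine the weight axis from this depth image.

```bash
python3 - <<'E'
from h import *; from ik import *
N=np.load("w3.npz");W=N["W"];m=np.zeros((384,512),bool);m[120:200,215:285]=1
x,y,z=W[...,0],W[...,1],W[...,2]
g=m&(np.hypot(x-.6745,y+.0065)<.035)
s=W[g&(z>.084)&(z<.124)];f=least_squares(lambda c:np.hypot(s[:,0]-c[0],s[:,1]-c[1])-.02,[.6745,-.0065],loss="soft_l1",f_scale=.001)
print("cyl",len(s),f.x,np.abs(f.fun).mean(),"z",np.percentile(W[g][:,2],[1,50,99]))
t=W[g&(z>.1275)];print("top",len(t),np.median(t[:,2]))
m[:]=0;m[65:120,238:262]=1;st=W[m&(np.hypot(x-.6745,y+.0065)<.03)];print("stem",len(st),st.mean(0))
m[:]=0;m[0:70,210:285]=1;e=W[m&(np.hypot(x-.6745,y+.0065)<.05)&(z>.17)];print("eye",len(e),e.mean(0),e.min(0),e.max(0))
E
```

```text
cyl 2069 [ 0.67264076 -0.00832568] 0.0003279722453988181 z [0.07997702 0.11815146 0.13821712]
top 1009 0.12899737752531226
stem 881 [ 0.66896945 -0.01072371  0.16159422]
eye 2604 [ 0.66673991 -0.01142913  0.2030139 ] [ 0.64890589 -0.03361443  0.17659289] [0.69365404 0.01586564 0.22287527]
```

```bash
python3 -m handwheel '[0,0,-0.095,0,0,0,0.1,0.065,0,0,0,0,0.12,0.077,0,0,0,0,0.12,0.077,0,0,0,0,0.12,0.077,0,0,0,0]' && python3 -m handwheel '[0.1,0.065,0,0,0,0,0,0,0,0,0,0,0,0,0,0,0,0]'
```

```text
time: 11.43
eef_pos: [0.6578, -0.0148, 0.1133]
tcp_rot: [0.84, 0.241, 0.468, -0.13]
contact_force: [-0.1, -0.6, -0.4]
opening: 1.003
finger_force: 0.0
time: 11.68
eef_pos: [0.6721, -0.005, 0.1131]
tcp_rot: [0.84, 0.242, 0.468, -0.131]
contact_force: [-0.7, -0.2, -0.3]
opening: 1.0
finger_force: 0.0
```

```bash
python3 -m handwheel '[0.012,-0.018,0,0,0,0,0,0,0,0,0,0,0,0,0,0,0,0]' && python3 -m handwheel '[0,0,0,0,0,0,0,0,0,0,0,0,0,0,0,0,0,0,0,0,0,0,0,0,0,0,0,0,0,0]' 0 60 && python3 -m handwheel '[0,0,0,0,0,0,0,0,0,0,0,0]'
python3 - <<'E'
from h import *
for n in("scene","side"):
    p,d,c=grab(n);cv2.imwrite(f"pics/{n}4.png",p)
a=cv2.imread("pics/scene4.png")[150:270,180:310];b=cv2.imread("pics/side4.png")[95:235,165:285]
cv2.imwrite("pics/c4.png",cv2.hconcat([cv2.resize(a,(400,370)),cv2.resize(b,(317,370))]))
E
```

```text
time: 11.93
eef_pos: [0.6727, -0.01, 0.1124]
tcp_rot: [0.841, 0.24, 0.468, -0.13]
contact_force: [0.4, 0.6, 0.7]
opening: 0.999
finger_force: 0.0
time: 12.35
eef_pos: [0.673, -0.0095, 0.1125]
tcp_rot: [0.84, 0.241, 0.468, -0.13]
contact_force: [-0.5, -0.1, 0.5]
opening: 0.45
finger_force: 59.9
time: 12.52
eef_pos: [0.673, -0.0094, 0.1124]
tcp_rot: [0.841, 0.241, 0.468, -0.13]
contact_force: [-2.0, -0.7, 1.2]
opening: 0.446
finger_force: 59.9
```

View pics/c4.png

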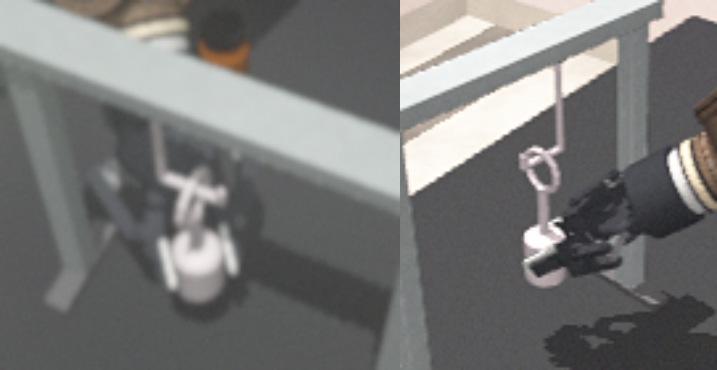

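The crops show the pads closed on both sides of the cylinder, with the weight still vertical and the eye on the bar. Next I'll lift it 19 mm.

```bash
python3 -m handwheel '[0,0,0.03,0,0,0,0,0,0.03,0,0,0,0,0,0.03,0,0,0,0,0,0.035,0,0,0,0,0,0,0,0,0]' && python3 -m handwheel '[0,0,0,0,0,0]'
python3 - <<'E'
from h import *
p,d,c=grab("wrist"); W=wcloud(d,c);x,y,z=W[...,0],W[...,1],W[...,2]
m=(np.hypot(x-.671,y+.008)<.055)&(z>.14)&(z<.27)
print(len(W[m]))
cv2.imwrite("pics/w5.png",p)
for n in("side","scene"):
    p,d,c=grab(n);W=cloud(d,c);x,y,z=W[...,0],W[...,1],W[...,2]
    m=(np.hypot(x-.674,y+.007)<.012)&(z>.158)&(z<.185);print(n,"stem",m.sum(),W[m].mean(0))
    m=(np.hypot(x-.674,y+.007)<.03)&(z>.2)&(z<.26);print("eye zrange",np.percentile(z[m],[1,99]))
E
```

```text
time: 13.03
eef_pos: [0.6733, -0.0096, 0.1321]
tcp_rot: [0.84, 0.241, 0.468, -0.13]
contact_force: [0.6, -0.4, -5.4]
opening: 0.446
finger_force: 60.3
time: 13.12
eef_pos: [0.6731, -0.0096, 0.1314]
tcp_rot: [0.841, 0.241, 0.468, -0.13]
contact_force: [-0.1, 0.1, -4.6]
opening: 0.447
finger_force: 60.3
37569
side stem 36 [ 0.67232217 -0.00346706  0.17198479]
eye zrange [0.20265238 0.25713432]
scene stem 31 [ 0.67848557 -0.00832552  0.17095744]
eye zrange [0.20180873 0.25681553]
```

View pics/w5.png

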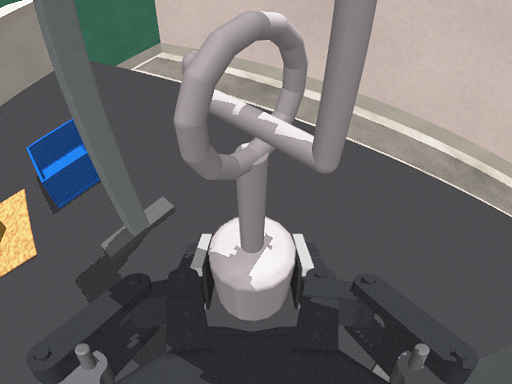

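The wrist view shows the bar running through the middle of the eye, with the tip at about (190,62). The eye is clear, so I'll slide it along the rack's +y.

```bash
python3 -m handwheel '[0.006,0.035,0,0,0,0,0.008,0.05,0,0,0,0,0.008,0.05,0,0,0,0]' && python3 -m handwheel '[0.008,0.05,0,0,0,0,0.008,0.05,0,0,0,0,0.008,0.05,0,0,0,0]' && python3 -m handwheel '[0.011,0.07,0,0,0,0,0.011,0.07,0,0,0,0,0,0,0,0,0,0,0,0,0,0,0,0,0,0,0,0,0,0]'
python3 - <<'E'
from h import *
from ik import *
q,p,R=state();print(q.round(2),p)
for n in("side","scene"):
    p,d,c=grab(n);W=cloud(d,c);cv2.imwrite(f"pics/{n}6.png",p)
E
```

```text
time: 13.52
eef_pos: [0.6763, 0.0114, 0.1308]
tcp_rot: [0.841, 0.24, 0.467, -0.13]
contact_force: [-0.3, 1.0, -4.9]
opening: 0.444
finger_force: 60.3
time: 13.77
eef_pos: [0.6799, 0.0345, 0.131]
tcp_rot: [0.841, 0.241, 0.467, -0.131]
contact_force: [-0.3, 0.4, -4.8]
opening: 0.44
finger_force: 60.4
time: 14.18
eef_pos: [0.6833, 0.0543, 0.131]
tcp_rot: [0.841, 0.24, 0.467, -0.13]
contact_force: [0.3, -0.1, -4.8]
opening: 0.444
finger_force: 61.0
[-0.29  0.26  2.08  1.6   0.68 -0.58] [0.68327187 0.0543463  0.13103184]
```

```bash
python3 - <<'E'
from ik import *
q,p,R=state();t=np.radians(58)
A=np.array([.575,.07,.15]);qa=plan(q,p,R,A,R,4)
B=np.array([.551,-.3403,.18]);Rb=toolR(np.radians(-2),t); Rb=Ro.from_euler('z',np.radians(-34))*R
qb=plan(qa,A,R,B,Rb,14)
plan(qb,B,Rb,np.array([.551,-.3403,.13]),Rb,4)
E
```

```text
per row t [-0.181  0.027  0.031] r [0. 0. 0.] total [-0.722  0.108  0.126] [0. 0. 0.] rotdeg/row 0.0
end q [-0.32 -0.02  2.35  1.56  0.71 -0.55] max dq rad/s [0.13 0.95 0.96 0.24 0.1  0.19] min q5 0.68
per row t [-0.011 -0.195  0.014] r [ 0.    -0.    -0.027] total [-0.16  -2.735  0.2  ] [ 0.    -0.    -0.378] rotdeg/row 2.43
end q [-0.96  0.09  2.16  1.45  0.74 -0.44] max dq rad/s [0.69 0.29 0.37 0.2  0.13 0.14] min q5 0.71
per row t [ 0.     0.    -0.083] r [0. 0. 0.] total [ 0.     0.    -0.333] [0. 0. 0.] rotdeg/row 0.0
end q [-0.96  0.18  2.18  1.57  0.74 -0.6 ] max dq rad/s [0.   0.29 0.06 0.35 0.03 0.48] min q5 0.74
```

```bash
python3 -m handwheel '[-0.08,0.012,0.01,0,0,0,-0.12,0.018,0.02,0,0,0,-0.14,0.02,0.02,0,0,0,-0.14,0.02,0.02,0,0,0,-0.14,0.02,0.02,0,0,0]' && python3 -m handwheel '[-0.1,0,0.02,0,0,0,0,-0.06,0.01,0,0,0,-0.008,-0.1,0.01,0,0,-0.019,-0.008,-0.14,0.01,0,0,-0.019,-0.008,-0.14,0.01,0,0,-0.019]' && python3 -m handwheel '[-0.008,-0.14,0.01,0,0,-0.019,-0.008,-0.14,0.01,0,0,-0.019,-0.008,-0.14,0.01,0,0,-0.019,-0.008,-0.14,0.01,0,0,-0.019,-0.008,-0.14,0.01,0,0,-0.019]' && python3 -m handwheel '[-0.008,-0.14,0.01,0,0,-0.019,-0.008,-0.14,0.01,0,0,-0.019,-0.008,-0.14,0.01,0,0,-0.019,-0.008,-0.14,0.01,0,0,-0.019,-0.008,-0.14,0.01,0,0,-0.019]' && python3 -m handwheel '[-0.008,-0.14,0.01,0,0,-0.019,-0.008,-0.14,0.01,0,0,-0.019,-0.008,-0.14,0.01,0,0,-0.019,-0.008,-0.14,0.01,0,0,-0.019,-0.008,-0.14,0.01,0,0,-0.019]' && python3 -m handwheel '[-0.008,-0.1,0,0,0,-0.019,0,-0.06,0,0,0,-0.019,0,0,0,0,0,0,0,0,0,0,0,0]'
```

```text
time: 14.7
eef_pos: [0.5895, 0.0672, 0.1447]
tcp_rot: [0.841, 0.24, 0.468, -0.13]
contact_force: [0.5, -0.7, -4.6]
opening: 0.441
finger_force: 61.8
time: 15.12
eef_pos: [0.5719, 0.0003, 0.1542]
tcp_rot: [0.851, 0.202, 0.473, -0.108]
contact_force: [0.5, -0.5, -5.6]
opening: 0.442
finger_force: 61.8
time: 15.53
eef_pos: [0.5658, -0.1055, 0.1617]
tcp_rot: [0.863, 0.138, 0.48, -0.073]
contact_force: [0.2, 0.1, -5.9]
opening: 0.441
finger_force: 61.8
time: 15.95
eef_pos: [0.5596, -0.2105, 0.1691]
tcp_rot: [0.871, 0.073, 0.484, -0.037]
contact_force: [0.6, 0.1, -5.1]
opening: 0.442
finger_force: 61.8
time: 16.37
eef_pos: [0.5534, -0.3154, 0.1763]
tcp_rot: [0.874, 0.007, 0.485, -0.001]
contact_force: [0.3, 0.2, -4.6]
opening: 0.447
finger_force: 61.8
time: 16.7
eef_pos: [0.5523, -0.3367, 0.1756]
tcp_rot: [0.874, -0.017, 0.485, 0.012]
contact_force: [0.1, 0.5, -5.5]
opening: 0.449
finger_force: 61.8
```

```bash
cat > ax.py <<'E'
from h import *; from ik import *
def axis(W,zb,c0,rmax=.03):
    x,y,z=W[...,0],W[...,1],W[...,2]
    r=np.hypot(x-c0[0],y-c0[1])
    A=W[(r<rmax)&(z>zb+.058)&(z<zb+.098)&(r<.013)]      # stem r=5
    B=W[(r<rmax)&(r>.012)&(z>zb+.004)&(z<zb+.047)]        # cylinder r=20
    def res(v):
        f=lambda S,R:np.hypot(S[:,0]-v[0]-v[2]*(S[:,2]-zb),S[:,1]-v[1]-v[3]*(S[:,2]-zb))-R
        return np.r_[f(A,.005)*np.sqrt(len(B)/max(len(A),1)),f(B,.02)]
    f=least_squares(res,[c0[0],c0[1],0,0],loss="soft_l1",f_scale=.0015)
    print(len(A),len(B),"base",f.x[:2].round(4),"slope",f.x[2:].round(3)); return f.x
E
python3 - <<'E'
from ax import *
q,p0,R=state(); zb=p0[2]-.0325
for n in("wrist","scene","side"):
    p,d,c=grab(n); W=(wcloud if n=="wrist" else cloud)(d,c); cv2.imwrite(f"pics/{n}7.png",p)
    print(n);axis(W,zb,p0[:2])
    if n!="wrist":
        x,y,z=W[...,0],W[...,1],W[...,2];H,S,V=cv2.split(cv2.cvtColor(p,cv2.COLOR_BGR2HSV))
        m=(z>.1)&(z<.118)&(np.hypot(x-.551,y+.34)<.06);h=cv2.convexHull(W[m][:,:2].astype(np.float32));print("pan",m.sum(),cv2.minEnclosingCircle(h),np.median(z[m]))
print(p0)
a=cv2.imread("pics/scene7.png")[90:230,80:240];b=cv2.imread("pics/side7.png")[60:200,250:400]
cv2.imwrite("pics/c7.png",cv2.hconcat([cv2.resize(a,(400,350)),cv2.resize(b,(375,350))]))
E
```

```text
wrist
1898 4805 base [ 0.5536 -0.3374] slope [-0.005  0.009]
scene
52 222 base [ 0.5555 -0.3369] slope [-0.003 -0.001]
pan 849 ((0.5538541674613953, -0.3404407501220703), 0.055831532925367355) 0.11016627649631804
side
48 86 base [ 0.5557 -0.3332] slope [-0.01   0.021]
pan 588 ((0.5506150722503662, -0.33905309438705444), 0.058815184980630875) 0.11110587097851327
[ 0.5523226  -0.33674732  0.17557053]
```

View pics/c7.png

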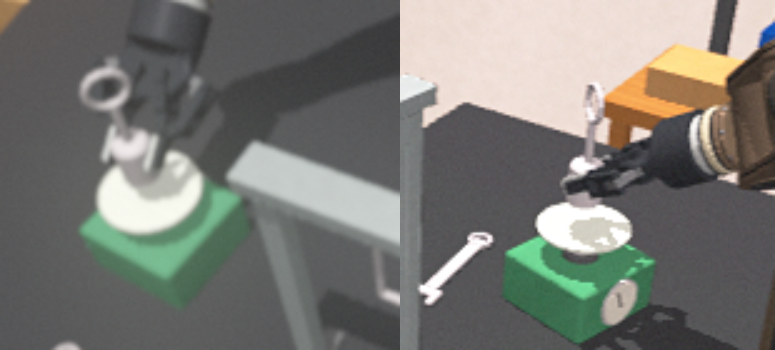

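The crops show the weight held upright over the empty pan. I'll centre it by −3 mm in x and y, then lower it gently.

```bash
python3 -m handwheel '[-0.02,-0.022,-0.05,0,0,0,0,0,-0.06,0,0,0,0,0,-0.06,0,0,0,0,0,-0.03,0,0,0,0,0,0,0,0,0]' && python3 -m handwheel '[0,0,-0.015,0,0,0,0,0,-0.015,0,0,0,0,0,-0.015,0,0,0,0,0,0,0,0,0,0,0,0,0,0,0]' && python3 -m handwheel '[0,0,-0.012,0,0,0,0,0,-0.012,0,0,0,0,0,0,0,0,0,0,0,0,0,0,0]'
```

```text
time: 17.27
eef_pos: [0.5488, -0.3396, 0.1439]
tcp_rot: [0.875, -0.018, 0.484, 0.012]
contact_force: [-0.6, -0.1, -5.9]
opening: 0.448
finger_force: 61.8
time: 17.68
eef_pos: [0.5497, -0.3408, 0.14]
tcp_rot: [0.874, -0.017, 0.486, 0.013]
contact_force: [-0.2, 0.8, -4.0]
opening: 0.445
finger_force: 61.9
time: 18.02
eef_pos: [0.5497, -0.3409, 0.1363]
tcp_rot: [0.874, -0.017, 0.486, 0.013]
contact_force: [0.8, 0.6, -2.5]
opening: 0.45
finger_force: 61.9
```

```bash
python3 -m handwheel '[0,0,-0.012,0,0,0,0,0,-0.012,0,0,0,0,0,-0.008,0,0,0,0,0,0,0,0,0,0,0,0,0,0,0]' && python3 -m handwheel '[0,0,0,0,0,0,0,0,0,0,0,0,0,0,0,0,0,0]'
python3 - <<'E'
from ax import *
q,p0,R=state(); zb=p0[2]-.0325
for n in("wrist","scene"):
    p,d,c=grab(n); W=(wcloud if n=="wrist" else cloud)(d,c);axis(W,zb,p0[:2])
    x,y,z=W[...,0],W[...,1],W[...,2];r=np.hypot(x-.551,y+.34);m=(z>.088)&(z<.112)&(r<.057)&(r>.025)
    print("pan z",np.median(z[m]),cv2.minEnclosingCircle(cv2.convexHull(W[m][:,:2].astype(np.float32))))
    m=(np.hypot(x-p0[0],y-p0[1])<.02)&(z>zb+.04)&(z<zb+.056);print("cyl top",np.percentile(z[m],[50,80]))
E
```

```text
time: 18.43
eef_pos: [0.5497, -0.3409, 0.1315]
tcp_rot: [0.874, -0.017, 0.486, 0.013]
contact_force: [1.1, 0.0, -0.5]
opening: 0.443
finger_force: 62.0
time: 18.68
eef_pos: [0.5497, -0.3409, 0.1314]
tcp_rot: [0.874, -0.017, 0.486, 0.013]
contact_force: [2.2, -0.3, -0.1]
opening: 0.445
finger_force: 61.9
1900 4785 base [ 0.551  -0.3415] slope [-0.007  0.01 ]
pan z 0.0968828597160778 ((0.5507944226264954, -0.3399478793144226), 0.05500036105513573)
cyl top [0.14708504 0.14832532]
44 191 base [ 0.5528 -0.3417] slope [-0.006  0.003]
pan z 0.09923858636284982 ((0.5544458627700806, -0.3400772511959076), 0.055136676877737045)
cyl top [0.1497049  0.15114851]
```

```bash
python3 -m handwheel '[0,0,0,0,0,0,0,0,0,0,0,0,0,0,0,0,0,0,0,0,0,0,0,0,0,0,0,0,0,0]' 1 && python3 -m handwheel '[-0.05,0,0,0,0,0,-0.1,0,0,0,0,0,-0.12,0,0.02,0,0,0,-0.12,0,0.05,0,0,0,-0.12,0,0.1,0,0,0]' && python3 -m handwheel '[-0.05,0,0.15,0,0,0,0,0,0.15,0,0,0,0,0,0.1,0,0,0,0,0,0,0,0,0,0,0,0,0,0,0]' && python3 -m handwheel '[0,0,0,0,0,0,0,0,0,0,0,0,0,0,0,0,0,0,0,0,0,0,0,0,0,0,0,0,0,0]'
python3 - <<'E'
from ax import *
for n in("wrist","scene","side"):
    p,d,c=grab(n); W=(wcloud if n=="wrist" else cloud)(d,c);axis(W,.0985,[.551,-.341]);cv2.imwrite(f"pics/{n}8.png",p)
    x,y,z=W[...,0],W[...,1],W[...,2];r=np.hypot(x-.551,y+.34);m=(z>.088)&(z<.114)&(r<.057)&(r>.025)
    print("pan z",np.median(z[m]),cv2.minEnclosingCircle(cv2.convexHull(W[m][:,:2].astype(np.float32))))
E
```

```text
time: 19.2
eef_pos: [0.5493, -0.3404, 0.1308]
tcp_rot: [0.874, -0.017, 0.485, 0.013]
contact_force: [-0.6, -0.2, 0.2]
opening: 0.998
finger_force: 0.0
time: 19.62
eef_pos: [0.4712, -0.3392, 0.1545]
tcp_rot: [0.875, -0.018, 0.484, 0.011]
contact_force: [-0.3, 0.5, 0.3]
opening: 0.998
finger_force: 0.0
time: 20.03
eef_pos: [0.4652, -0.3409, 0.2171]
tcp_rot: [0.874, -0.017, 0.485, 0.014]
contact_force: [-0.4, 0.7, 0.3]
opening: 1.002
finger_force: 0.0
time: 20.45
eef_pos: [0.4653, -0.3403, 0.2155]
tcp_rot: [0.874, -0.018, 0.485, 0.012]
contact_force: [0.3, 0.2, 0.9]
opening: 0.999
finger_force: 0.0
455 1405 base [ 0.551  -0.3414] slope [-0.006 -0.001]
pan z 0.09613886247959011 ((0.5497209429740906, -0.3402930498123169), 0.05529400706291199)
45 175 base [ 0.5526 -0.3431] slope [0.002 0.009]
pan z 0.09856820166992405 ((0.5530474185943604, -0.3406536877155304), 0.055967189371585846)
44 181 base [ 0.5534 -0.339 ] slope [-0.01   0.005]
pan z 0.0991474666050595 ((0.5522251725196838, -0.33746564388275146), 0.05575200915336609)
```

View pics/scene8.png

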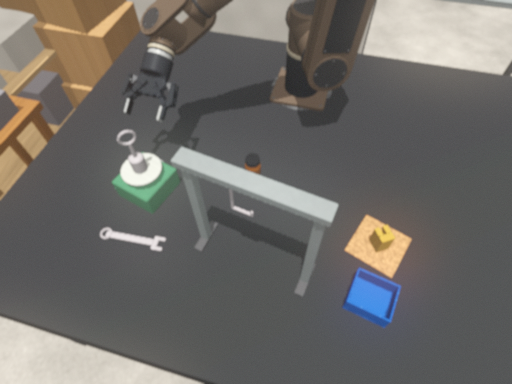

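The weight stands upright in the middle of the pan (138,165), the insert stands on the mat (382,238), and the gripper at (150,95) touches nothing. The jar, bin and wrench haven't moved.

```bash
python3 -c "
from plant import ctrl
print(ctrl.sign_off())"
```

```text
the job is handed in; nothing more can be done
None
```

I handed the job in at about 20.6 s of robot time: the brass insert stands upright near the middle of the cork mat, and the test weight stands upright on the pan within about 3 mm of its centre; the judge's verdict was not shown.

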